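# Hang the grinder on the spring balancer

### The arm

A 6-joint arm with a two-finger parallel gripper is mounted at the origin on the work surface. World frame = base frame: x ahead of the robot, y to its left, z up, the work surface at z = 0. Lengths are in m, angles in degrees, forces in N, time in s.
With the tool pointing down it reaches from about 0.275 to 0.725 m from the base axis. Payload 15.9 kg.
Tool frame: the origin (TCP) lies at the centre of the arm's flange, where the gripper is bolted on; the fingertips stand 173 mm ahead of it and the grasp point (between the pads) lies 155 mm ahead of it; y points along the fingers, z is the direction in which the jaws open and shut, and the axes are right-handed (so a half turn about y gives the same grasp; the last joint's range is limited). The gripper opens to 85 mm and grips with 20 to 120 N. Pads are 22 mm wide; open, the fingers measure 114 mm over their backs; the gripper's body (76 mm by 85 mm) begins 54 mm behind the grasp point. The pads swing forward as they close: fully open they stand 13 mm farther back than shut.
Start: joints at [-69.958, 12.198, -1.971, 75.831, 0, 90], TCP at [0.171, -0.47, 0.405] pointing down, gripper open.
Joint ranges: [-170.91, 170.91], [-42.67, 98.43], [-65.05, 77.54], [-120.47, 116.71], [-90, 82.35], [-180, 180]. Speed limits (degrees/s): [108.29, 108.29, 136.94, 147.25, 180, 180].

### API

Orientations are given as [roll, pitch, yaw] about the fixed x, y, z axes, in that order (R = Rz(yaw) Ry(pitch) Rx(roll)).
In Python, from bench import * gives the robot as it stands.
- The arm moves only by the tool servo_tool, never from a script. Its arguments are lists of equal length, an entry for each row: "dp": the shift along the tool's x, y, z in m, a list of three; "twist": the turn about the tool's y in rad; "grip": the opening in per cent of the stroke, from 0 (shut) to 100 (fully open). In form: {"dp": [[x, y, z], ...], "twist": [twist, ...], "grip": [grip, ...]}. A call has 1 to 8 rows; each row shifts and turns the commanded pose from where the row before left it, along the tool's axes as they then stand; what a row does not reach is not made up. A row lasts 1/8 s, in which the tool goes at most 62.5 mm and 10.7 degrees, less where a joint would pass 70% of its speed; a pose out of reach is approached as far as the arm can. A call is refused whole if a number of a shift passes 0.0625 or a number of a turn 0.188, either way. A call with a gripper value outside its range is refused whole. The fingers move at their own pace and stop on an object; "force" is the grip in N (left out, the last holds). Time passes only in rows, so rows that do not move let the fingers close. It gives the time, the measured TCP pose, the force and the opening at its end, in the units of the state.
- observe(): the state, without advancing time (a new reading comes with each control period).
- grab_frame(name): name is "side" or "top"; returns (picture, depth): 400x640x3 uint8, red, green, blue; 400x640 float32, m along the optical axis (not along the pixel's ray), 0 where there is no reading.
- get_calibration(name): a dict with "fx", "fy", "cx", "cy" (pixels), "rvec" (rotation vector, rad) and "tvec" (3), from world to camera coordinates, as OpenCV has them. Camera axes: x right, y down, z forward; pixel columns grow to the right and rows downward; lengths in m; the calibration is good to about 2 mm. A picture is of the moment at which its call begins. get_calibration takes no time and is no camera call.
- finish_job(): hands the job in, once; it reports no verdict.
The state is a dict: "clock": time; "q": joint angles; "joint_velocities": joint speeds; "joint_torque": joint torques, N m; "ee_pos": TCP position; "eef_rot": TCP orientation; "wrist_force": force on the tool from outside, world axes, zero at the start; "wrist_torque": the same for the moment, N m; "finger_gap": opening from 0.0 (shut) to 1.0 (fully open).
Only numpy, scipy, OpenCV 4.12 (cv2) and the standard library are available. Lean on these libraries where they do the work, as an engineer would, in place of code of your own. Each camera call takes 0.05 s, during which the arm holds its last target.

### The job

Hang the grinder on the spring balancer: take the hook by its yellow grip, pull it down, slide it in under the grinder's wire bail until you feel it touch the wire, and ease it up so that it lifts the grinder out of its cradle. Keep hold until the hook is home at the top, then let go and leave the grinder hanging there still. Never let the hook fly up, press on the grinder only lightly (under 15 N), and leave the pots and other things on the bench alone.

Things in the scene. Friction and masses are not known exactly. Their poses are not given: they have to be found in the camera images.
- hook: steel hook on the swivelling end of the balancer arm, always upright. Origin: lowest point of its bend, on the wire's centre line and the swivel axis; z up, x level towards the tip. Wire 7 mm thick, bent to 9.5 mm centre-line radius; underside 3.5 mm below the origin. Moved along +x it catches a wire that passes over its tip and meets the shank, upright at x = -9.5 mm up to 36 mm above the origin
- hook_tip (a point): top of the hook's tip, which is turned in a little: x = +6.5 mm from the hook's origin, 20 mm above the origin
- hook_grip (a point): centre of the yellow grip, 97 mm straight above the hook's origin: upright flat bar 16 mm thick (along the hook's y: pinch these faces from above), 34 mm wide (along its x), 46 mm tall, on a 44 mm disc; open above. Held here the hook can be moved level in any direction (light two-link arm, links 270 mm, reaching it from the column 53 to 95 mm above the hook's origin) and turned 2.6 rad either way
- lift (a joint): travel of the balancer's sprung carriage in m: 0 = hook home against the upper stop, grows downward to 0.15. The spring pulls the empty hook up with about 9 N at the top and 12 N at the bottom: let go empty, it flies up. With the grinder on, the pull is still upward, by about 2 to 7 N
- column: fixed column of the balancer: aluminium post 45 mm square with its centre 20 mm towards +x of the origin, base plate 140 mm square, blue spring drum on top, 500 mm tall. Origin at the bench, z up
- grinder: cordless straight grinder lying level in its cradle: green round body 48 mm in diameter, 150 mm long, 0.4 to 0.65 kg. Origin: middle of the body on its axis, 52 mm above the bench; x along the axis to the nose and stone (ends at +145 mm), battery block at x = -77 to -119 mm, 25 mm above the axis at most; z up. The cradle lets it shift only about 1.5 mm along its axis
- bail_zone (a point): point 63 mm above the grinder's origin: height of the wire's middle at the crown of the bail, a stiff steel wire arch (wire 6 mm thick, 54 mm wide) standing over the body across its axis, 36 mm clear under the crown. The bail itself is clamped tight anywhere from 31 mm behind to 31 mm ahead of this point along the grinder's x; its place is not measured: feel for it or look. Off the middle, the grinder hangs tilted
- cradle: fixed green cradle on a dark base plate 210 x 90 mm, x along the grinder's axis. Origin at the bench under the middle; V saddles at x = +55 and -55 mm, low end lips at x = +80 and -80 mm, nothing of it higher than the grinder's body
- teapot: stoneware teapot, bystander, 120 mm tall, origin at its foot
- jar: brown lidded jar, bystander, 106 mm tall, origin at its foot
- cup_brown: brown cup, bystander, 78 mm tall, origin at its foot
- cup_ash: ash-glazed cup, bystander, 70 mm tall, origin at its foot
- prop: square kiln prop, bystander, 40 x 40 x 100 mm, origin at its foot
- brush: brush lying on the bench, bystander
- spanner: small spanner lying on the bench, bystander
Things that resemble listed ones, but are neither listed nor needed, are in the scene too. What is shaped like the cradle but red is not meant.

How it is judged:
By the outcome, as a careful person would: the job done as asked, in the order asked, and still so for the second after the job is handed in, with the robot touching nothing.
It also fails if it takes over 66 s, if anything falls off the work surface, if the arm or the gripper's body presses on something with over 40 N, if the wrist force passes 120 N, or if a joint passes its speed limit or range.

## Working session

There is one attempt and no reset: what is moved stays moved. The work goes in short steps, Python scripts to look and compute and a tool call to move; the robot and the scene stay as the last step left them, time stands still between calls to the robot, and variables do not carry over. Pictures are saved under pics/ and viewed, and the job is handed in when it is done.

Besides the shell and the picture viewer there is one more tool, called as name([rows], argument=value, ...), one row to a line, values as JSON. servo_tool: Moves the arm, as the interface text tells. Its arguments: {"type":"object","properties":{"dp":{"type":"array","items":{"type":"array","items":{"type":"number"}}},"twist":{"type":"array","items":{"type":"number"}},"grip":{"type":"array","items":{"type":"number"}},"force":{"type":"number"}},"required":["dp","twist","grip"]}

```bash
ls; mkdir -p pics
cat > h.py <<'E'
from bench import *
import numpy as np, cv2
def cal(n):
    c=get_calibration(n);K=np.array([[c['fx'],0,c['cx']],[0,c['fy'],c['cy']],[0,0,1]]);R=cv2.Rodrigues(np.array(c['rvec'],float))[0];t=np.array(c['tvec'],float).ravel();return K,R,t
def ray(n,u,v):
    K,R,t=cal(n);d=R.T@np.linalg.inv(K)@[u,v,1];return -R.T@t,d
def onz(n,u,v,z):
    o,d=ray(n,u,v);return o+d*(z-o[2])/d[2]
def dep(n,u,v,Z):
    o,d=ray(n,u,v);return o+d*Z
def proj(n,p):
    K,R,t=cal(n);q=K@(R@np.array(p)+t);return q[:2]/q[2]
def cloud(n,D):
    K,R,t=cal(n);v,u=np.mgrid[:D.shape[0],:D.shape[1]]
    P=np.stack([u,v,np.ones_like(u)],-1)@np.linalg.inv(K).T*D[...,None]
    return (P-t)@R
E
python3 - <<'E'
from h import *
print(observe())
for n in('side','top'):
    p,d=grab_frame(n);cv2.imwrite(f'pics/{n}0.png',p[...,::-1]);np.savez(f'{n}0.npz',p=p,d=d)
    K,R,t=cal(n);print(n,K.tolist(),(-R.T@t),R.tolist())
E
```

```text
pics
{'clock': 0.0, 'q': array([-6.99574577e+01,  1.22244858e+01, -2.00609810e+00,  7.58318944e+01,
       -1.37729763e-03,  9.00008699e+01]), 'joint_velocities': array([-0.04001114,  0.04211702, -0.04681134, -0.00977403,  0.12919953,
       -0.01907778]), 'joint_torque': array([ 1.51853685e-03, -6.86161065e+01,  4.87119842e+01,  1.72057125e-02,
        3.67869029e-05, -4.91551546e-06]), 'ee_pos': array([ 0.17130859, -0.46959131,  0.40423367]), 'eef_rot': array([-9.00624782e+01, -1.37824535e-03, -1.59958326e+02]), 'wrist_force': array([0.2201701 , 0.00936388, 0.01388564]), 'wrist_torque': array([ 0.03873737, -0.02199282, -0.05233924]), 'finger_gap': 0.9985573335335113}
side [[407.42731550153286, 0.0, 317.2731341160062], [0.0, 407.42731550153286, 206.73194928818106], [0.0, 0.0, 1.0]] [0.50213312 1.07631425 1.05002595] [[-0.9983054914145147, -0.055527124703687335, 0.0174035695696402], [-0.04811286731713867, 0.619409656635307, -0.7835922595747451], [0.0327306860628915, -0.7831017913969247, -0.6210316308375765]]
top [[463.07079981490546, 0.0, 309.21712755571025], [0.0, 463.07079981490546, 207.8141947316045], [0.0, 0.0, 1.0]] [0.27198318 0.00970903 1.77062267] [[0.024996635377770415, -0.9995773868014601, 0.014839677050218589], [-0.9841765623561385, -0.02721086254165017, -0.17508872913066983], [0.17541853473519964, -0.010228233224922861, -0.9844408163604617]]
```

View pics/side0.png

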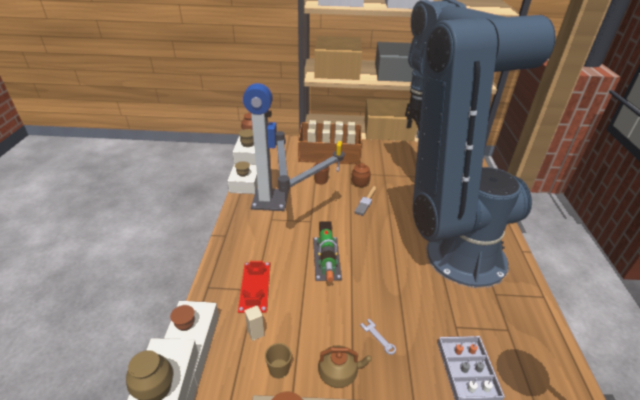

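View pics/top0.png

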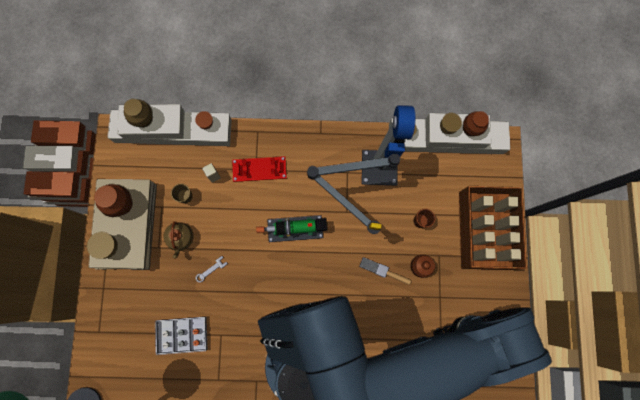

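The top view has the green cradle with the grinder at about (298,228) and the red decoy cradle at (260,168). The yellow grip is at (375,227) in top and (339,150) in side. Next I'll crop closer.

Run:
```python
from h import *
s=np.load('side0.npz');t=np.load('top0.npz')
a=cv2.resize(t['p'][195:265,240:420],None,fx=4.4,fy=4.4,interpolation=cv2.INTER_CUBIC)
cv2.imwrite('pics/ct.png',a[...,::-1])
b=cv2.resize(s['p'][130:290,270:390],None,fx=3.7,fy=3.7,interpolation=cv2.INTER_CUBIC)
cv2.imwrite('pics/cs.png',b[...,::-1])
for n,f in(('side',s),('top',t)):
    hsv=cv2.cvtColor(f['p'],cv2.COLOR_RGB2HSV);C=cloud(n,f['d'])
    for nm,lo,hi in(('yellow',(22,150,130),(34,255,255)),('green',(45,100,40),(80,255,255))):
        m=cv2.inRange(hsv,lo,hi);k,l,st,ce=cv2.connectedComponentsWithStats(m)
        for i in range(1,k):
            if st[i,4]>15:
                q=C[(l==i)&(f['d']>0)];print(n,nm,st[i],ce[i].round(1),q.mean(0).round(4),q.min(0).round(3),q.max(0).round(3))
```

```text
side yellow [337 141   5  15  56] [338.7 147.6] [ 0.4836 -0.2026  0.3106] [ 0.476 -0.221  0.283] [ 0.49  -0.192  0.328]
side green [320 229  12  12  95] [325.1 234.7] [ 0.517  -0.      0.0714] [ 0.496 -0.036  0.059] [0.536 0.025 0.081]
side green [322 242  11   5  34] [327.5 244. ] [0.5068 0.0498 0.0737] [0.491 0.041 0.066] [0.525 0.06  0.078]
side green [322 258  13   8  59] [327.7 260.8] [0.5032 0.1194 0.0628] [0.481 0.113 0.042] [0.522 0.125 0.077]
top yellow [371 223  10   5  42] [375.6 225.1] [ 0.48   -0.2161  0.3249] [ 0.474 -0.23   0.318] [ 0.487 -0.201  0.33 ]
top green [290 218  26  17 332] [302.5 226.3] [0.5053 0.0153 0.0674] [ 0.48  -0.032  0.007] [0.541 0.062 0.084]
top green [273 222   4  13  27] [274.7 228.5] [0.4955 0.1184 0.0565] [0.477 0.112 0.009] [0.518 0.128 0.082]
top green [  0 391  26   9 150] [  9.7 395.7] [0.0115 0.6881 0.6146] [0.003 0.657 0.6  ] [0.019 0.717 0.631]
```

```bash
sleep 1
```

```text
(no output)
```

View pics/ct.png

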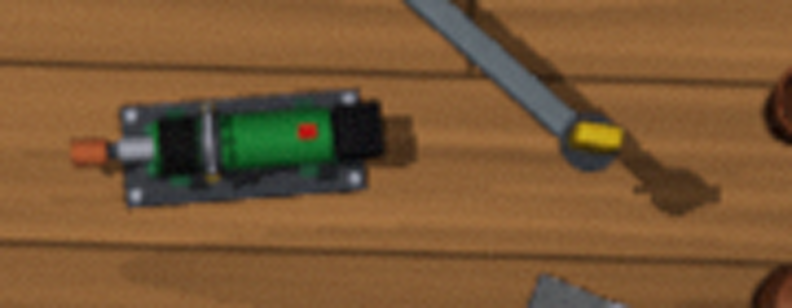

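View pics/cs.png

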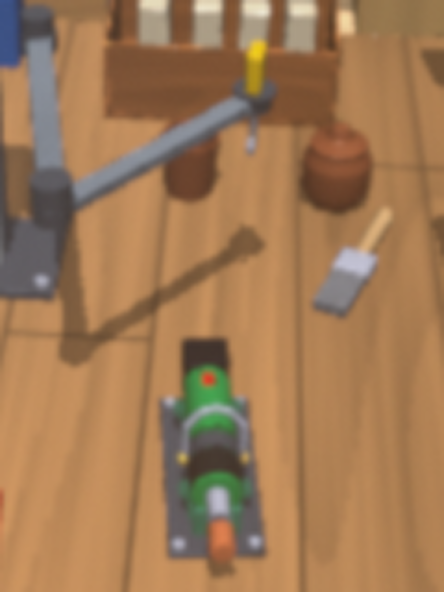

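Run:
```python
from h import *
s=np.load('side0.npz');t=np.load('top0.npz')
b=cv2.resize(s['p'][135:185,315:360],None,fx=12,fy=12,interpolation=cv2.INTER_NEAREST)
cv2.imwrite('pics/hk.png',b[...,::-1])
C=cloud('side',s['d'])
for v in range(140,178,2):
    print(v,[tuple((C[v,u]*1000).astype(int)) for u in range(334,343)])
for q in [(130,115),(349,97),(355,178),(135,195)]:
    print(onz('top',240+q[0]/4.4,195+q[1]/4.4,0.008).round(4))
b=cv2.resize(s['p'][215:290,300:355],None,fx=8,fy=8,interpolation=cv2.INTER_CUBIC)
cv2.imwrite('pics/gr.png',b[...,::-1])
a=cv2.resize(t['p'][205:250,250:335],None,fx=9,fy=9,interpolation=cv2.INTER_CUBIC)
cv2.imwrite('pics/gt.png',a[...,::-1])
```

```text
140 [(np.int64(501), np.int64(-781), np.int64(19)), (np.int64(496), np.int64(-628), np.int64(104)), (np.int64(491), np.int64(-633), np.int64(101)), (np.int64(487), np.int64(-630), np.int64(103)), (np.int64(482), np.int64(-632), np.int64(102)), (np.int64(477), np.int64(-634), np.int64(102)), (np.int64(472), np.int64(-642), np.int64(98)), (np.int64(468), np.int64(-638), np.int64(100)), (np.int64(460), np.int64(-794), np.int64(13))]
142 [(np.int64(500), np.int64(-790), np.int64(2)), (np.int64(496), np.int64(-640), np.int64(87)), (np.int64(491), np.int64(-641), np.int64(86)), (np.int64(486), np.int64(-629), np.int64(93)), (np.int64(486), np.int64(-215), np.int64(326)), (np.int64(483), np.int64(-215), np.int64(326)), (np.int64(479), np.int64(-214), np.int64(326)), (np.int64(476), np.int64(-215), np.int64(326)), (np.int64(459), np.int64(-780), np.int64(10))]
144 [(np.int64(500), np.int64(-587), np.int64(106)), (np.int64(495), np.int64(-588), np.int64(105)), (np.int64(491), np.int64(-585), np.int64(107)), (np.int64(490), np.int64(-204), np.int64(323)), (np.int64(486), np.int64(-202), np.int
[... 6473 characters left out ...]
p.int64(470), np.int64(-497), np.int64(1)), (np.int64(466), np.int64(-499), np.int64(0)), (np.int64(461), np.int64(-496), np.int64(2)), (np.int64(456), np.int64(-497), np.int64(1))]
176 [(np.int64(493), np.int64(-478), np.int64(1)), (np.int64(488), np.int64(-485), np.int64(-2)), (np.int64(484), np.int64(-479), np.int64(1)), (np.int64(479), np.int64(-479), np.int64(1)), (np.int64(475), np.int64(-478), np.int64(2)), (np.int64(470), np.int64(-483), np.int64(0)), (np.int64(466), np.int64(-476), np.int64(4)), (np.int64(461), np.int64(-484), np.int64(0)), (np.int64(456), np.int64(-485), np.int64(-1))]
[0.5299 0.1425 0.008 ]
[ 0.551  -0.0484  0.008 ]
[ 0.4799 -0.0552  0.008 ]
[0.4599 0.1353 0.008 ]
```

View pics/hk.png

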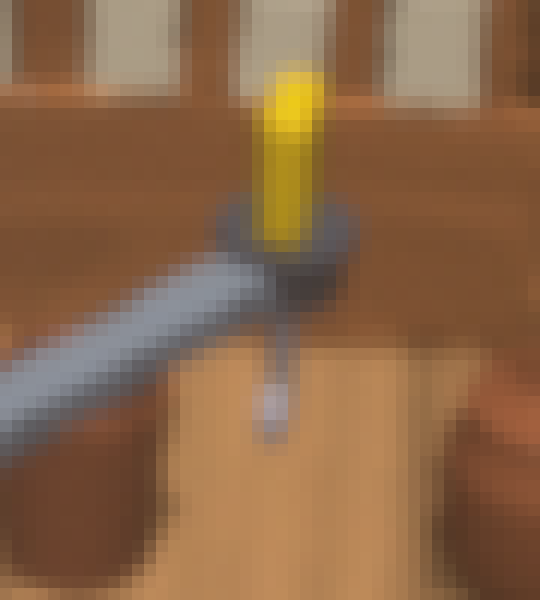

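View pics/gr.png

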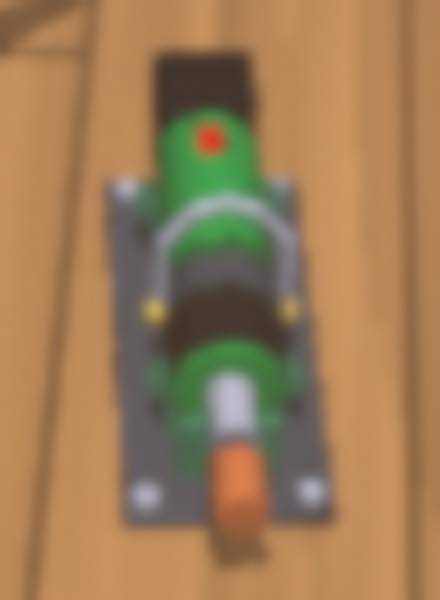

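View pics/gt.png

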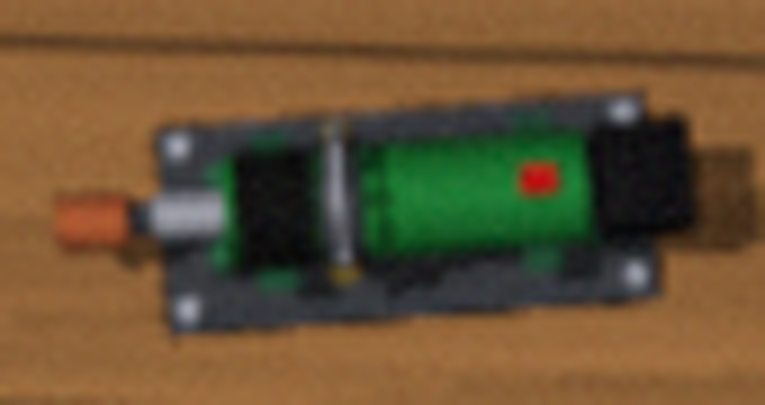

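Run:
```python
from h import *
s=np.load('side0.npz');t=np.load('top0.npz')
print('bail top',onz('top',250+338/9,205+195/9,.117),'side',onz('side',300+225/8,215+203/8,.117))
# bail feet ends
for q in[(336,130),(347,272)]: print('foot',onz('top',250+q[0]/9,205+q[1]/9,.06))
g=np.array([.5052,.0436]);ax=np.array([-.0205,.1908]);ax/=np.linalg.norm(ax)
for P in(onz('top',250+338/9,205+195/9,.117),onz('side',300+225/8,215+203/8,.117)):
    d=P[:2]-g;print('along',d@ax,'lat',d@[ax[1],-ax[0]])
# body axis: nose & battery
print('stone end',onz('top',250+55/9,205+220/9,.052),'batt',onz('top',250+690/9,205+180/9,.077),'side nose', onz('side',300+238/8,215+535/8,.045))
hsv=cv2.cvtColor(t['p'],cv2.COLOR_RGB2HSV);m=cv2.inRange(hsv,(20,110,90),(36,255,255));m[:, :360]=0;m[:,390:]=0;m[:215]=0;m[240:]=0
ys,xs=np.nonzero(m);P=np.array([onz('top',u,v,.328)[:2] for u,v in zip(xs,ys)])
print(m[219:232,366:386]//255)
c=P.mean(0);w,V=np.linalg.eigh(np.cov(P.T));print(c,V[:,1],np.degrees(np.arctan2(V[1,1],V[0,1])),np.sqrt(w*12))
C=cloud('top',t['d']);print((C[219:232:2,368:384:2,2]*1000).astype(int))
C=cloud('side',s['d']);k=(C[...,2]>.26)&(C[...,2]<.30)&(abs(C[...,1]+.2)<.03)
print('column',C[(t['d']*0>1)|((C[...,2]>.4)&(C[...,2]<.45)&(C[...,0]>.5)&(abs(C[...,1]+.25)<.1))].mean(0))
```

```text
bail top [0.49559897 0.06874085 0.117     ] side [0.50508471 0.07771562 0.117     ]
foot [0.53045782 0.07250663 0.06      ]
foot [0.47140893 0.06600593 0.06      ]
along 0.02602264161823386 lat -0.006860358650612295
along 0.03393270742013726 lat 0.003529857797373521
stone end [0.4907698  0.18797073 0.052     ] batt [ 0.51111144 -0.07392113  0.077     ] side nose [0.49331202 0.19537811 0.045     ]
[[0 0 0 0 0 0 0 0 0 0 0 0 0 0 0 0 0 0 0 0]
 [0 0 0 0 0 0 0 0 0 0 0 0 0 0 0 0 0 0 0 0]
 [0 0 0 0 0 0 0 0 0 0 0 0 0 0 0 0 0 0 0 0]
 [0 0 0 0 0 0 0 0 0 0 0 0 0 0 0 0 0 0 0 0]
 [0 0 0 0 0 1 1 1 1 1 1 1 1 1 0 0 0 0 0 0]
 [0 0 0 0 1 1 1 1 1 1 1 1 1 1 1 1 0 0 0 0]
 [0 0 0 0 1 1 1 1 1 1 1 1 1 1 1 1 0 0 0 0]
 [0 0 0 0 1 1 1 1 1 1 1 1 1 1 1 1 0 0 0 0]
 [0 0 0 0 0 1 1 1 1 1 1 1 1 1 1 1 0 0 0 0]
 [0 0 0 0 0 0 0 0 0 0 1 1 1 1 1 0 0 0 0 0]
 [0 0 0 0 0 0 0 0 0 0 0 0 0 0 0 0 0 0 0 0]
 [0 0 0 0 0 0 0 0 0 0 0 0 0 0 0 0 0 0 0 0]
 [0 0 0 0 0 0 0 0 0 0 0 0 0 0 0 0 0 0 0 0]]
[ 0.47887132 -0.21612632] [0.0719779  0.99740623] 85.87240077866653 [0.01670957 0.03584335]
[[270   4   3   3  -1  -7  -8   7]
 [273 282 281 278 283   1  -3   6]
 [269 278 319 327 322 318 318  -4]
 [281 313 329 318 327 328 325  -5]
 [279 295 317 324 321 320 324   0]
 [283 282 286 283 289 292 283   0]
 [  6 276 275 273 278 282   4   2]]
column [ 0.77459695 -0.25542711  0.4275992 ]
```

Candidates for each thing:
- **Hook grip:** the only yellow bar is at top (375,225), on the grey arm's end disc.
- **Grinder and cradle:** the green one is at top (298,228). The red cradle at (260,168) is not meant. The pots on the white plinths and the stand are look-alikes.

The crops confirm this choice:
- The grip centre is about (0.481, -0.215, 0.307), with the tip towards +y.
- The bail is about 27 mm ahead of the grinder's middle, near (0.502, 0.071). The grinder axis yaw is about 96°.

I'll move above the grip.

servo_tool([
  [0, -0.023, 0],
  [0, -0.023, 0],
  [0, -0.023, 0],
  [0, -0.023, 0],
  [0, -0.023, 0],
  [0, -0.023, 0],
], twist=[-0.183, -0.183, -0.183, -0.183, -0.183, -0.183], grip=[65, 65, 65, 65, 65, 65])

```text
clock: 0.85
ee_pos: [0.1713, -0.4696, 0.5432]
eef_rot: [-90.0, 0.0, -96.7]
wrist_force: [0.6, -1.1, -0.4]
finger_gap: 0.645
```

servo_tool([
  [-0.036, 0, 0.035],
  [-0.036, 0, 0.035],
  [-0.036, 0, 0.035],
  [-0.036, 0, 0.035],
  [-0.036, 0, 0.035],
  [-0.036, 0, 0.035],
  [-0.036, 0, 0.034],
  [-0.036, 0, 0.033],
], twist=[0, 0, 0, 0, 0, 0, 0, 0], grip=[65, 65, 65, 65, 65, 65, 65, 65])

```text
clock: 1.85
ee_pos: [0.4827, -0.2166, 0.5424]
eef_rot: [-90.0, 0.0, -97.0]
wrist_force: [1.1, 0.8, -0.3]
finger_gap: 0.648
```

servo_tool([
  [0, 0, 0],
  [0, 0, 0],
], twist=[0, 0], grip=[65, 65])

```text
clock: 2.1
ee_pos: [0.4815, -0.218, 0.5425]
eef_rot: [-90.0, -0.0, -97.0]
wrist_force: [-0.2, 0.3, 0.1]
finger_gap: 0.65
```

Run:
```python
from h import *
p,d=grab_frame('side');q,e=grab_frame('top')
np.savez('s1.npz',p=p,d=d)
a=cv2.resize(p[90:180,290:390],(600,540),interpolation=cv2.INTER_CUBIC)
cv2.imwrite('pics/s1.png',a[...,::-1])
print(proj('side',[.481,-.216,.307]),proj('side',[.4815,-.218,.5425-.155]))
```

```text
[339.38354233 146.63835653] [340.42475396 126.19128484]
```

View pics/s1.png

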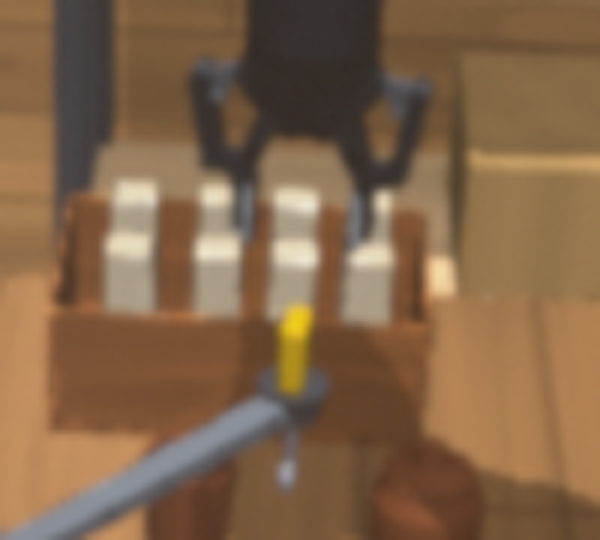

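The fingers straddle the yellow grip, at crop columns 245 and 358 with the grip at 295. I'll descend and close.

servo_tool([
  [0, 0.02, 0],
  [0, 0.02, 0],
  [0, 0.015, 0],
  [0, 0.013, 0],
  [0, 0.01, 0],
  [0, 0, 0],
], twist=[0, 0, 0, 0, 0, 0], grip=[65, 65, 65, 65, 65, 65], force=60)

```text
clock: 2.95
ee_pos: [0.4811, -0.2182, 0.4644]
eef_rot: [-90.0, 0.0, -97.1]
wrist_force: [0.6, 0.2, -0.2]
finger_gap: 0.646
```

servo_tool([
  [0, 0, 0],
  [0, 0, 0],
  [0, 0, 0],
  [0, 0, 0],
  [0, 0, 0],
  [0, 0, 0],
], twist=[0, 0, 0, 0, 0, 0], grip=[30, 20, 10, 5, 5, 5], force=60)

```text
clock: 3.7
ee_pos: [0.4816, -0.2179, 0.4649]
eef_rot: [-90.0, -0.0, -97.0]
wrist_force: [0.1, -0.3, 4.6]
finger_gap: 0.18
```

Run:
```python
from h import *
p,d=grab_frame('side');o=observe();print({k:o[k] for k in('ee_pos','wrist_force','wrist_torque','finger_gap')})
a=cv2.resize(p[90:180,290:390],(600,540),interpolation=cv2.INTER_CUBIC)
cv2.imwrite('pics/s2.png',a[...,::-1])
```

```text
{'ee_pos': array([ 0.48162915, -0.21785465,  0.46486671]), 'wrist_force': array([0.04234429, 0.18263226, 3.87867837]), 'wrist_torque': array([-0.0029232 , -0.19603007, -0.06886025]), 'finger_gap': 0.18001277334889118}
```

View pics/s2.png

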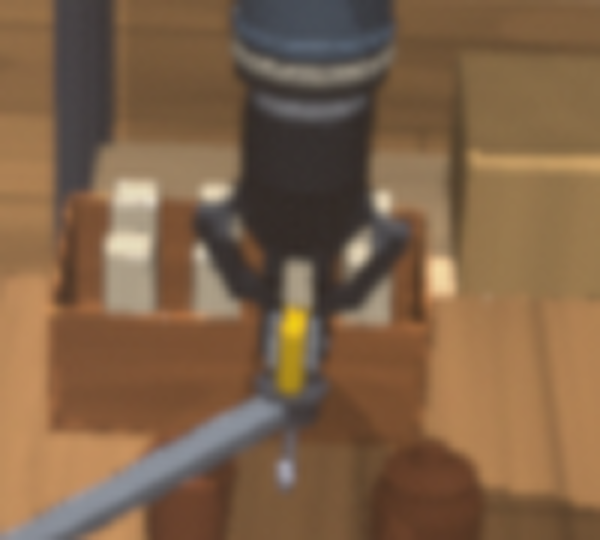

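Gripped: the opening is 15 mm, matching the 16 mm bar. I'll draw it slightly down, align it with the grinder's axis, and carry it behind the bail.

servo_tool([
  [0, 0.004, 0],
  [0, 0.006, 0],
  [0, 0.006, 0],
  [0, 0.006, 0],
  [0, 0, 0],
], twist=[0, -0.06, -0.085, -0.085, 0], grip=[0, 0, 0, 0, 0], force=80)

```text
clock: 4.38
ee_pos: [0.4816, -0.2179, 0.4429]
eef_rot: [-90.0, -0.0, -83.8]
wrist_force: [0.2, -0.1, 9.4]
finger_gap: 0.178
```

Run:
```python
from h import *
o=observe();print({k:o[k] for k in('ee_pos','eef_rot','wrist_force','wrist_torque','finger_gap')})
```

```text
{'ee_pos': array([ 0.48163902, -0.21785831,  0.44286506]), 'eef_rot': array([-8.99614150e+01, -1.48774981e-02, -8.37896206e+01]), 'wrist_force': array([ 0.23589884, -0.09289521,  9.37421298]), 'wrist_torque': array([-0.03641411, -0.21176062,  0.05414824]), 'finger_gap': 0.17824500946555796}
```

servo_tool([
  [-0.015, 0, 0.003],
  [-0.03, 0, 0.006],
  [-0.035, 0, 0.0075],
  [-0.035, 0, 0.0075],
  [-0.035, 0, 0.0075],
  [-0.035, 0, 0.0075],
  [-0.032, 0, 0.007],
  [-0.02, 0, 0.0055],
], twist=[0, 0, 0, 0, 0, 0, 0, 0], grip=[0, 0, 0, 0, 0, 0, 0, 0])

```text
clock: 5.38
ee_pos: [0.5076, 0.0246, 0.4433]
eef_rot: [-89.9, -0.0, -83.8]
wrist_force: [-0.2, -0.4, 9.6]
finger_gap: 0.172
```

servo_tool([
  [0, 0.01, 0],
  [0, 0.015, 0],
  [0, 0.015, 0],
  [0, 0.01, 0],
  [0, 0, 0],
], twist=[0, 0, 0, 0, 0], grip=[0, 0, 0, 0, 0])

```text
clock: 6.0
ee_pos: [0.5075, 0.0233, 0.3926]
eef_rot: [-90.0, -0.0, -83.9]
wrist_force: [-0.1, 0.9, 10.9]
finger_gap: 0.172
```

```bash
cat > look.py <<'E'
from h import *
import sys
n=sys.argv[1]
o=observe();print({k:o[k].round(4) for k in('ee_pos','eef_rot','wrist_force')},o['finger_gap'])
p,d=grab_frame('side');q,e=grab_frame('top');np.savez(n+'.npz',p=p,d=d,q=q,e=e)
cv2.imwrite(f'pics/{n}s.png',cv2.resize(p[170:280,270:400],(780,660)[:2] if 0 else (700,592),interpolation=cv2.INTER_CUBIC)[...,::-1])
cv2.imwrite(f'pics/{n}t.png',cv2.resize(q[170:270,240:390],(780,520),interpolation=cv2.INTER_CUBIC)[...,::-1])
E
python3 look.py l1
```

```text
{'ee_pos': array([0.5075, 0.0233, 0.3926]), 'eef_rot': array([-8.99879e+01, -1.89000e-02, -8.38659e+01]), 'wrist_force': array([-0.0628,  0.9273, 10.8651])} 0.1719329143184689
```

View pics/l1s.png

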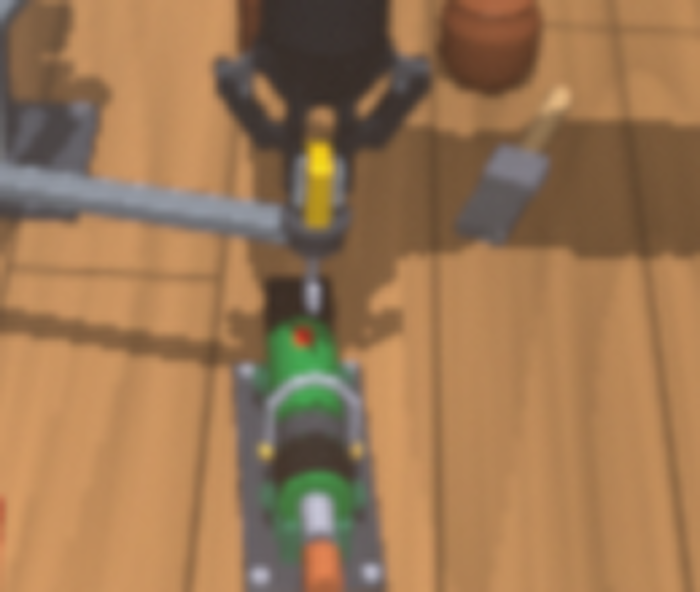

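View pics/l1t.png

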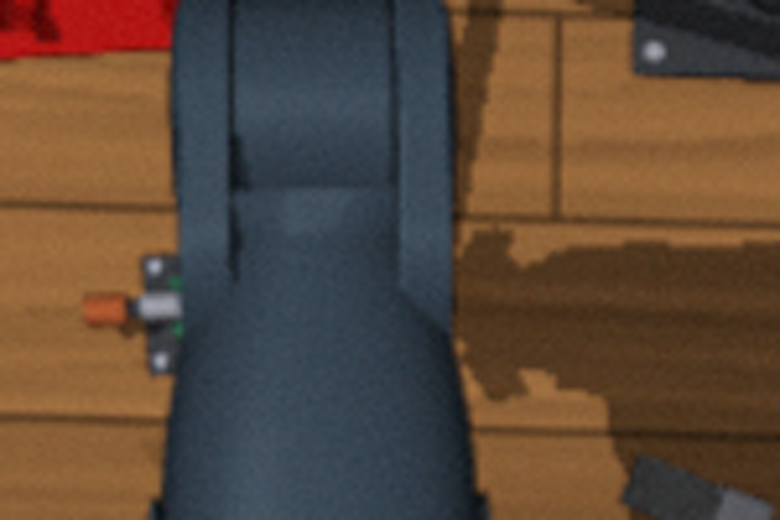

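Run:
```python
from h import *
k=5.385
f=lambda a,b:(270+(a+.5)/k-.5,170+(b+.5)/k-.5)
print('hook bottom px',f(314,313),'bail px',f(313,379))
for y in(.0233,.03):
  for z in(.130,.134,.138): print(y,z,proj('side',[.5075-.0008,y+.008,z]))
print('proj bail',proj('side',[.5023,.0704,.117]),proj('side',[.5018,.0754,.117]))
print('proj after slide', proj('side',[.5023,.0704,.088]))
# bail legs foot (yellow)
print('feet z?',[onz('side',*f(*q),.055) for q in((265,450),(357,451))])
print('crown vs y plane: z at y=.0704/.075', [ (lambda o,d,y:o+d*(y-o[1])/d[1])(*ray('side',*f(313,379)),y) for y in(.0704,.075)])
```

```text
hook bottom px (327.9029712163417, 227.71727019498607) bail px (327.7172701949861, 239.97353760445682)
0.0233 0.13 [328.25295968 228.25248944]
0.0233 0.134 [328.29306255 227.37056446]
0.0233 0.138 [328.33330928 226.48547562]
0.03 0.13 [328.18509477 229.55519674]
0.03 0.134 [328.2252279  228.67226521]
0.03 0.138 [328.26550555 227.78615417]
proj bail [329.02976068 238.92582144] [329.12987303 239.95146621]
proj after slide [328.72845422 245.19114101]
feet z? [array([0.53505255, 0.07782519, 0.055     ]), array([0.47636282, 0.07443314, 0.055     ])]
crown vs y plane: z at y=.0704/.075 [array([0.50653823, 0.0704    , 0.11190944]), array([0.50651809, 0.075     , 0.11619941])]
```

The hook sits over the grinder body behind the bail and in line with it: hook bottom at (328,228), bail crown at (328,240). I'll go down 50 mm in gentle steps with a 2 mm lateral trim.

servo_tool([
  [0, 0.01, 0.001],
  [0, 0.01, 0.001],
  [0, 0.01, 0],
  [0, 0.008, 0],
  [0, 0.005, 0],
  [0, 0.003, 0],
  [0, 0, 0],
], twist=[0, 0, 0, 0, 0, 0, 0], grip=[0, 0, 0, 0, 0, 0, 0])

```text
clock: 6.98
ee_pos: [0.5097, 0.0235, 0.3472]
eef_rot: [-89.9, -0.0, -83.9]
wrist_force: [0.5, -0.3, 11.9]
finger_gap: 0.178
```

```bash
python3 look.py l2
```

```text
{'ee_pos': array([0.5097, 0.0235, 0.3472]), 'eef_rot': array([-8.99293e+01, -2.07000e-02, -8.38688e+01]), 'wrist_force': array([ 0.4807, -0.2727, 11.9251])} 0.1775302958365088
```

View pics/l2s.png

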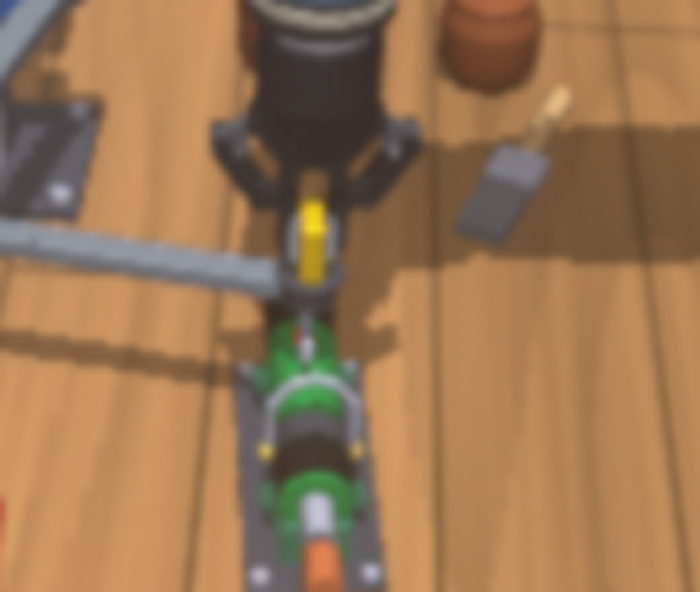

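Run:
```python
from h import *
z=np.load('l2.npz');p=z['p'][218:250,310:346]
cv2.imwrite('pics/z2.png',cv2.resize(p,None,fx=16,fy=16,interpolation=cv2.INTER_NEAREST)[...,::-1])
for zz in(.08,.084,.088):print(zz,proj('side',[.5089,.0315,zz]), proj('side',[.5089,.030,zz+.0235]))
```

```text
0.08 [327.13115934 239.02346193] [327.36766163 233.73167041]
0.084 [327.16842189 238.17965659] [327.40569827 232.87044855]
0.088 [327.20581519 237.33289035] [327.44386966 232.00617576]
```

View pics/z2.png

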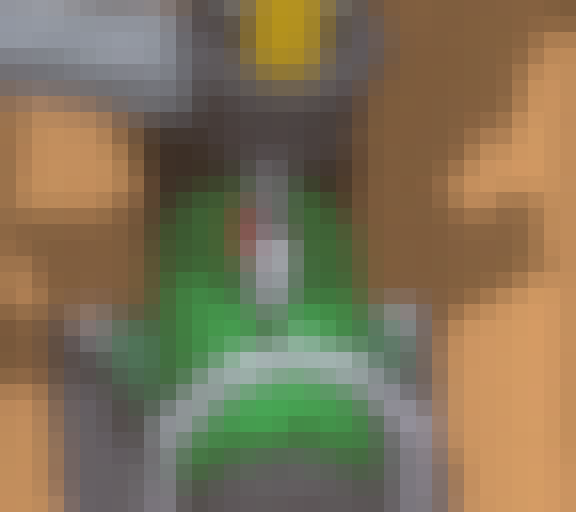

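The hook tip is behind the bail at about (327,232), roughly centred on it, with its origin at about 91 mm by both views. I'll lower 5 mm more and start sliding in.

servo_tool([
  [0, 0.003, 0],
  [0, 0.002, -0.001],
  [0, 0, 0],
  [-0.006, 0, 0],
  [-0.006, 0, 0],
  [-0.006, 0, 0],
  [-0.004, 0, 0],
  [0, 0, 0],
], twist=[0, 0, 0, 0, 0, 0, 0, 0], grip=[0, 0, 0, 0, 0, 0, 0, 0])

```text
clock: 8.07
ee_pos: [0.5064, 0.0455, 0.3424]
eef_rot: [-89.9, -0.0, -83.8]
wrist_force: [0.3, 0.2, 11.6]
finger_gap: 0.178
```

```bash
python3 look.py l3
python3 - <<'E'
from h import *
z=np.load('l3.npz');p=z['p'][218:250,310:346]
cv2.imwrite('pics/z3.png',cv2.resize(p,None,fx=16,fy=16,interpolation=cv2.INTER_NEAREST)[...,::-1])
E
```

```text
{'ee_pos': array([0.5064, 0.0455, 0.3424]), 'eef_rot': array([-8.99112e+01, -2.04000e-02, -8.38456e+01]), 'wrist_force': array([ 0.2677,  0.1896, 11.5943])} 0.17757510844503252
```

View pics/z3.png

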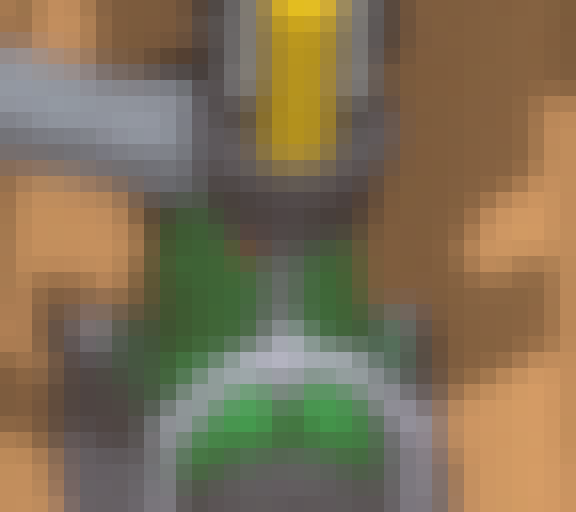

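servo_tool([
  [-0.004, 0, 0],
  [-0.004, 0, 0],
  [-0.004, 0, 0],
  [-0.003, 0, 0],
  [0, 0, 0],
], twist=[0, 0, 0, 0, 0], grip=[0, 0, 0, 0, 0])

```text
clock: 8.8
ee_pos: [0.5048, 0.0603, 0.3424]
eef_rot: [-89.9, -0.0, -83.9]
wrist_force: [-0.1, 1.1, 12.4]
finger_gap: 0.175
```

servo_tool([
  [-0.002, 0, 0],
  [0, 0, 0],
  [-0.002, 0, 0],
  [0, 0, 0],
], twist=[0, 0, 0, 0], grip=[0, 0, 0, 0])

```text
clock: 9.3
ee_pos: [0.5044, 0.0642, 0.3424]
eef_rot: [-89.9, -0.0, -83.9]
wrist_force: [0.1, 0.6, 11.4]
finger_gap: 0.175
```

servo_tool([
  [-0.0015, 0, 0],
  [0, 0, 0],
], twist=[0, 0], grip=[0, 0])

```text
clock: 9.55
ee_pos: [0.5042, 0.0657, 0.3424]
eef_rot: [-89.9, -0.0, -83.9]
wrist_force: [-0.4, -0.2, 12.0]
finger_gap: 0.175
```

servo_tool([
  [-0.0015, 0, 0],
  [0, 0, 0],
  [-0.0015, 0, 0],
  [0, 0, 0],
], twist=[0, 0, 0, 0], grip=[0, 0, 0, 0])

```text
clock: 10.05
ee_pos: [0.5039, 0.0687, 0.3424]
eef_rot: [-89.9, -0.0, -83.9]
wrist_force: [-0.2, 0.7, 10.9]
finger_gap: 0.176
```

```bash
python3 look.py l4
python3 - <<'E'
from h import *
z=np.load('l4.npz');p=z['p'][218:250,310:346]
cv2.imwrite('pics/z4.png',cv2.resize(p,None,fx=16,fy=16,interpolation=cv2.INTER_NEAREST)[...,::-1])
E
```

```text
{'ee_pos': array([0.5039, 0.0687, 0.3424]), 'eef_rot': array([-8.99090e+01, -1.73000e-02, -8.38657e+01]), 'wrist_force': array([-0.2259,  0.728 , 10.9032])} 0.17581586457671053
```

View pics/z4.png

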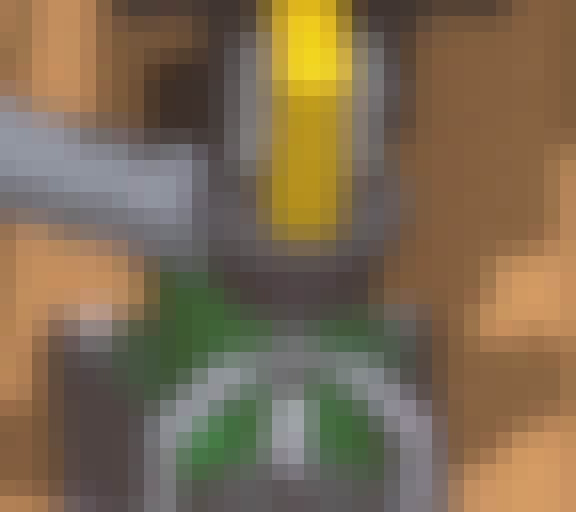

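The tip now shows through the bail at crop (290,430), which is about (328,244). I'll keep feeling forward in small steps.

servo_tool([
  [-0.0015, 0, 0],
  [0, 0, 0],
], twist=[0, 0], grip=[0, 0])

```text
clock: 10.4
ee_pos: [0.5038, 0.0702, 0.3424]
eef_rot: [-89.9, -0.0, -83.9]
wrist_force: [0.1, 0.1, 11.1]
finger_gap: 0.173
```

servo_tool([
  [-0.001, 0, 0],
  [0, 0, 0],
], twist=[0, 0], grip=[0, 0])

```text
clock: 10.65
ee_pos: [0.5037, 0.0712, 0.3424]
eef_rot: [-89.9, -0.0, -83.9]
wrist_force: [0.6, -0.7, 11.4]
finger_gap: 0.175
```

servo_tool([
  [-0.001, 0, 0],
  [0, 0, 0],
], twist=[0, 0], grip=[0, 0])

```text
clock: 10.9
ee_pos: [0.5035, 0.0721, 0.3424]
eef_rot: [-89.9, -0.0, -83.9]
wrist_force: [-1.2, -0.4, 10.9]
finger_gap: 0.173
```

servo_tool([
  [-0.001, 0, 0],
  [0, 0, 0],
], twist=[0, 0], grip=[0, 0])

```text
clock: 11.15
ee_pos: [0.5034, 0.0731, 0.3424]
eef_rot: [-89.9, -0.0, -83.9]
wrist_force: [-0.1, 0.6, 11.9]
finger_gap: 0.176
```

servo_tool([
  [-0.001, 0, 0],
  [0, 0, 0],
], twist=[0, 0], grip=[0, 0])

```text
clock: 11.4
ee_pos: [0.5033, 0.0741, 0.3424]
eef_rot: [-89.9, -0.0, -83.9]
wrist_force: [-0.3, -0.2, 11.3]
finger_gap: 0.175
```

servo_tool([
  [-0.001, 0, 0],
  [0, 0, 0],
], twist=[0, 0], grip=[0, 0])

```text
clock: 11.65
ee_pos: [0.5032, 0.0749, 0.3424]
eef_rot: [-89.9, -0.1, -83.9]
wrist_force: [-0.4, -3.0, 11.5]
finger_gap: 0.176
```

servo_tool([
  [-0.0007, 0, 0],
  [0, 0, 0],
], twist=[0, 0], grip=[0, 0])

```text
clock: 11.9
ee_pos: [0.5032, 0.0756, 0.3425]
eef_rot: [-89.9, -0.1, -83.9]
wrist_force: [0.7, -3.4, 13.0]
finger_gap: 0.179
```

```bash
python3 look.py l5
python3 - <<'E'
from h import *
z=np.load('l5.npz');p=z['p'][218:250,310:346]
cv2.imwrite('pics/z5.png',cv2.resize(p,None,fx=16,fy=16,interpolation=cv2.INTER_NEAREST)[...,::-1])
E
```

```text
{'ee_pos': array([0.5032, 0.0756, 0.3425]), 'eef_rot': array([-8.98988e+01, -6.63000e-02, -8.38822e+01]), 'wrist_force': array([ 0.7378, -3.4453, 12.9857])} 0.17862159276912273
```

View pics/z5.png

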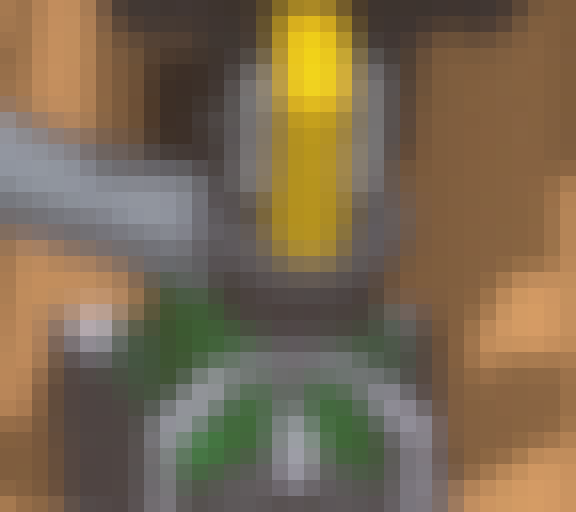

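Touch felt: a steady -3 N in y at TCP y = 0.0755. The tip is well through the bail at (328,245). I'll back off 1.5 mm to centre the wire in the hook and ease up.

servo_tool([
  [0.0015, 0, 0],
  [0, -0.004, 0],
  [0, -0.004, 0],
  [0, -0.004, 0],
  [0, -0.003, 0],
  [0, 0, 0],
], twist=[0, 0, 0, 0, 0, 0], grip=[0, 0, 0, 0, 0, 0])

```text
clock: 12.75
ee_pos: [0.5033, 0.0743, 0.3576]
eef_rot: [-89.9, -0.0, -83.9]
wrist_force: [0.8, 0.9, 11.6]
finger_gap: 0.175
```

servo_tool([
  [0, -0.0015, 0],
  [0, -0.0015, 0],
  [0, -0.0015, 0],
  [0, 0, 0],
], twist=[0, 0, 0, 0], grip=[0, 0, 0, 0])

```text
clock: 13.25
ee_pos: [0.5033, 0.0743, 0.362]
eef_rot: [-89.9, -0.0, -83.9]
wrist_force: [0.4, 0.2, 11.1]
finger_gap: 0.175
```

servo_tool([
  [0, -0.0015, 0],
  [0, -0.0015, 0],
  [0, -0.0015, 0],
  [0, 0, 0],
], twist=[0, 0, 0, 0], grip=[0, 0, 0, 0])

```text
clock: 13.75
ee_pos: [0.5032, 0.0742, 0.3665]
eef_rot: [-89.9, -0.0, -83.9]
wrist_force: [0.1, 0.0, 10.9]
finger_gap: 0.174
```

servo_tool([
  [0, -0.001, 0],
  [0, -0.001, 0],
  [0, 0, 0],
], twist=[0, 0, 0], grip=[0, 0, 0])

```text
clock: 14.12
ee_pos: [0.5032, 0.0742, 0.3683]
eef_rot: [-89.9, -0.0, -83.9]
wrist_force: [-0.1, -1.0, 10.7]
finger_gap: 0.177
```

servo_tool([
  [0, -0.001, 0],
  [0, -0.001, 0],
  [0, 0, 0],
], twist=[0, 0, 0], grip=[0, 0, 0])

```text
clock: 14.5
ee_pos: [0.5031, 0.0742, 0.37]
eef_rot: [-90.0, -0.0, -83.9]
wrist_force: [-0.1, -1.3, 6.5]
finger_gap: 0.179
```

servo_tool([
  [0, -0.001, 0],
  [0, -0.001, 0],
  [0, 0, 0],
], twist=[0, 0, 0], grip=[0, 0, 0])

```text
clock: 14.88
ee_pos: [0.5031, 0.0742, 0.372]
eef_rot: [-90.0, -0.0, -83.9]
wrist_force: [-1.1, -0.7, 6.7]
finger_gap: 0.174
```

Contact at TCP z = 0.3695, and the load is coming onto the hook (11 → 6.6 N). I'll continue slowly.

servo_tool([
  [0, -0.0015, 0],
  [0, -0.0015, 0],
  [0, -0.0015, 0],
  [0, -0.0015, 0],
  [0, 0, 0],
], twist=[0, 0, 0, 0, 0], grip=[0, 0, 0, 0, 0])

```text
clock: 15.5
ee_pos: [0.5031, 0.0742, 0.378]
eef_rot: [-90.0, -0.0, -83.9]
wrist_force: [0.5, -1.0, 6.7]
finger_gap: 0.173
```

```bash
python3 look.py l6
```

```text
{'ee_pos': array([0.5031, 0.0742, 0.378 ]), 'eef_rot': array([-8.99638e+01, -3.18000e-02, -8.38710e+01]), 'wrist_force': array([ 0.5255, -0.9768,  6.682 ])} 0.1727015928049089
```

View pics/l6s.png

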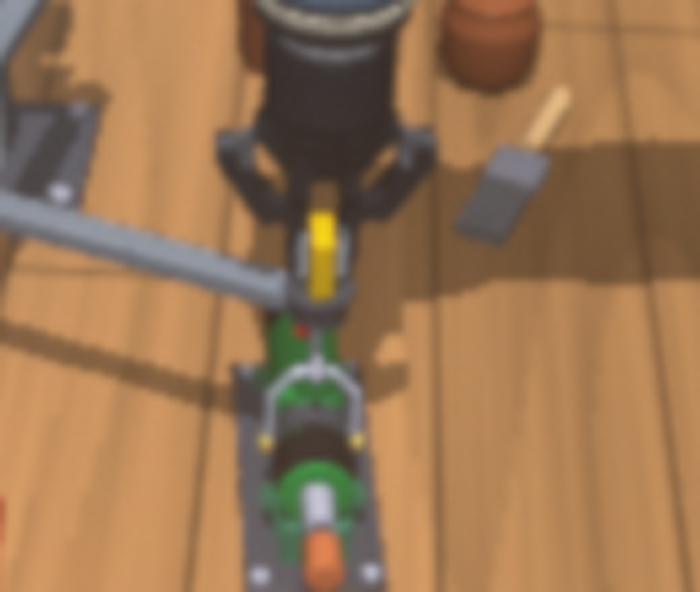

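servo_tool([
  [0, -0.002, 0],
  [0, -0.002, 0],
  [0, -0.002, 0],
  [0, -0.002, 0],
  [0, 0, 0],
], twist=[0, 0, 0, 0, 0], grip=[0, 0, 0, 0, 0])

```text
clock: 16.23
ee_pos: [0.5031, 0.0742, 0.3862]
eef_rot: [-89.9, -0.0, -83.9]
wrist_force: [-0.2, 0.2, 7.2]
finger_gap: 0.176
```

servo_tool([
  [0, -0.002, 0],
  [0, -0.002, 0],
  [0, -0.002, 0],
  [0, -0.002, 0],
  [0, 0, 0],
], twist=[0, 0, 0, 0, 0], grip=[0, 0, 0, 0, 0])

```text
clock: 16.85
ee_pos: [0.5031, 0.0743, 0.3941]
eef_rot: [-90.0, -0.0, -83.9]
wrist_force: [-0.2, 0.5, 6.4]
finger_gap: 0.178
```

servo_tool([
  [0, -0.002, 0],
  [0, -0.002, 0],
  [0, -0.002, 0],
  [0, -0.002, 0],
  [0, 0, 0],
], twist=[0, 0, 0, 0, 0], grip=[0, 0, 0, 0, 0])

```text
clock: 17.48
ee_pos: [0.5031, 0.0743, 0.4021]
eef_rot: [-90.0, -0.0, -83.9]
wrist_force: [-0.4, 0.3, 6.7]
finger_gap: 0.179
```

```bash
python3 look.py l7
```

```text
{'ee_pos': array([0.5031, 0.0743, 0.4021]), 'eef_rot': array([-8.99566e+01, -2.04000e-02, -8.38661e+01]), 'wrist_force': array([-0.4084,  0.3417,  6.6891])} 0.17936095004087216
```

View pics/l7s.png

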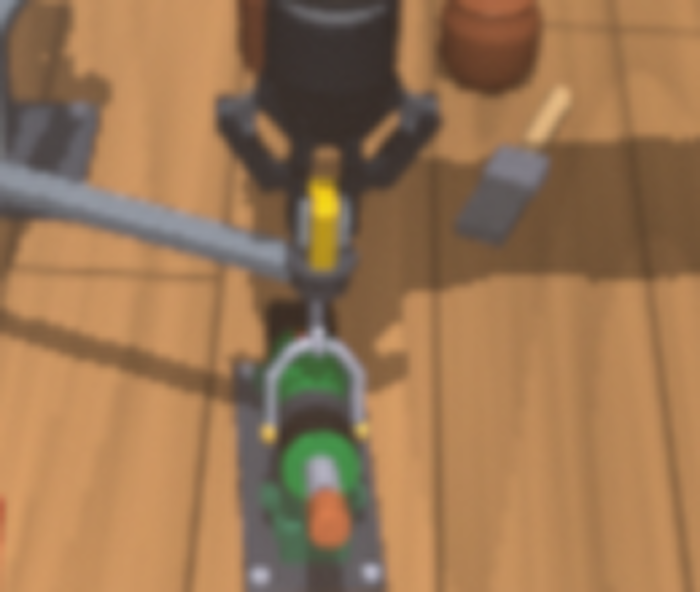

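The nose has risen first and the wire is seated in the hook at (329,233). I'll keep easing up.

servo_tool([
  [0, -0.002, 0],
  [0, -0.002, 0],
  [0, -0.002, 0],
  [0, -0.002, 0],
  [0, -0.002, 0],
  [0, -0.002, 0],
  [0, -0.002, 0],
  [0, 0, 0],
], twist=[0, 0, 0, 0, 0, 0, 0, 0], grip=[0, 0, 0, 0, 0, 0, 0, 0])

```text
clock: 18.58
ee_pos: [0.5031, 0.0743, 0.416]
eef_rot: [-90.0, -0.0, -83.9]
wrist_force: [-0.1, 0.1, 6.1]
finger_gap: 0.175
```

servo_tool([
  [0, -0.002, 0],
  [0, -0.002, 0],
  [0, -0.002, 0],
  [0, -0.002, 0],
  [0, -0.002, 0],
  [0, -0.002, 0],
  [0, -0.002, 0],
  [0, 0, 0],
], twist=[0, 0, 0, 0, 0, 0, 0, 0], grip=[0, 0, 0, 0, 0, 0, 0, 0])

```text
clock: 19.58
ee_pos: [0.5031, 0.0743, 0.43]
eef_rot: [-90.0, -0.0, -83.9]
wrist_force: [-0.9, 0.1, 5.8]
finger_gap: 0.177
```

```bash
python3 look.py l8
```

```text
{'ee_pos': array([0.5031, 0.0743, 0.43  ]), 'eef_rot': array([-8.99689e+01, -1.51000e-02, -8.38661e+01]), 'wrist_force': array([-0.928 ,  0.1254,  5.765 ])} 0.17740653822407376
```

View pics/l8s.png

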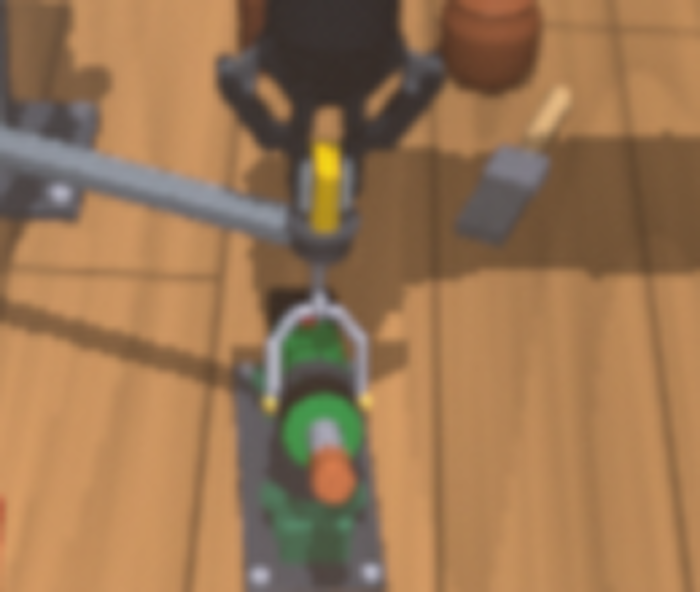

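The grinder is clear of the cradle, hanging nose up. I'll go on to the upper stop.

servo_tool([
  [0, -0.0025, 0],
  [0, -0.0025, 0],
  [0, -0.0025, 0],
  [0, -0.0025, 0],
  [0, -0.0025, 0],
  [0, -0.0025, 0],
  [0, -0.0025, 0],
  [0, -0.0025, 0],
], twist=[0, 0, 0, 0, 0, 0, 0, 0], grip=[0, 0, 0, 0, 0, 0, 0, 0])

```text
clock: 20.68
ee_pos: [0.503, 0.0743, 0.4499]
eef_rot: [-90.0, -0.0, -83.9]
wrist_force: [-0.3, 0.3, 3.4]
finger_gap: 0.173
```

servo_tool([
  [0, -0.0015, 0],
  [0, -0.0015, 0],
  [0, -0.0015, 0],
  [0, -0.0015, 0],
  [0, -0.001, 0],
  [0, 0, 0],
], twist=[0, 0, 0, 0, 0, 0], grip=[0, 0, 0, 0, 0, 0])

```text
clock: 21.42
ee_pos: [0.503, 0.0743, 0.4568]
eef_rot: [-90.0, 0.0, -83.9]
wrist_force: [-0.6, -0.7, 4.8]
finger_gap: 0.178
```

servo_tool([
  [0, -0.001, 0],
  [0, -0.001, 0],
  [0, 0, 0],
], twist=[0, 0, 0], grip=[0, 0, 0])

```text
clock: 21.8
ee_pos: [0.503, 0.0743, 0.4588]
eef_rot: [-90.0, 0.0, -83.9]
wrist_force: [-0.5, 0.2, 3.8]
finger_gap: 0.179
```

servo_tool([
  [0, -0.001, 0],
  [0, -0.001, 0],
  [0, 0, 0],
], twist=[0, 0, 0], grip=[0, 0, 0])

```text
clock: 22.18
ee_pos: [0.503, 0.0743, 0.4609]
eef_rot: [-90.0, 0.0, -83.9]
wrist_force: [0.3, 1.1, 5.8]
finger_gap: 0.175
```

servo_tool([
  [0, -0.001, 0],
  [0, -0.001, 0],
  [0, 0, 0],
], twist=[0, 0, 0], grip=[0, 0, 0])

```text
clock: 22.55
ee_pos: [0.503, 0.0743, 0.4628]
eef_rot: [-90.0, 0.0, -83.9]
wrist_force: [-0.6, -0.2, 4.7]
finger_gap: 0.175
```

servo_tool([
  [0, -0.001, 0],
  [0, 0, 0],
], twist=[0, 0], grip=[0, 0])

```text
clock: 22.8
ee_pos: [0.503, 0.0743, 0.4635]
eef_rot: [-90.0, 0.0, -83.9]
wrist_force: [-0.0, -1.0, 1.0]
finger_gap: 0.178
```

servo_tool([
  [0, -0.001, 0],
  [0, 0, 0],
], twist=[0, 0], grip=[0, 0])

```text
clock: 23.05
ee_pos: [0.503, 0.0743, 0.4644]
eef_rot: [-90.0, 0.0, -83.9]
wrist_force: [-0.5, 0.3, -2.6]
finger_gap: 0.175
```

The force drops and reverses at z = 0.464, so the hook is home against the stop. I'll let it settle and look.

servo_tool([
  [0, 0, 0],
  [0, 0, 0],
  [0, 0, 0],
  [0, 0, 0],
  [0, 0, 0],
  [0, 0, 0],
  [0, 0, 0],
  [0, 0, 0],
], twist=[0, 0, 0, 0, 0, 0, 0, 0], grip=[0, 0, 0, 0, 0, 0, 0, 0])

```text
clock: 24.05
ee_pos: [0.503, 0.0743, 0.4647]
eef_rot: [-90.0, 0.0, -83.9]
wrist_force: [-0.9, -0.3, -4.5]
finger_gap: 0.17
```

```bash
python3 look.py l9
```

```text
{'ee_pos': array([0.503 , 0.0743, 0.4647]), 'eef_rot': array([-9.00036e+01,  9.00000e-04, -8.38677e+01]), 'wrist_force': array([-0.8893, -0.2752, -4.526 ])} 0.16984315992771276
```

View pics/l9s.png

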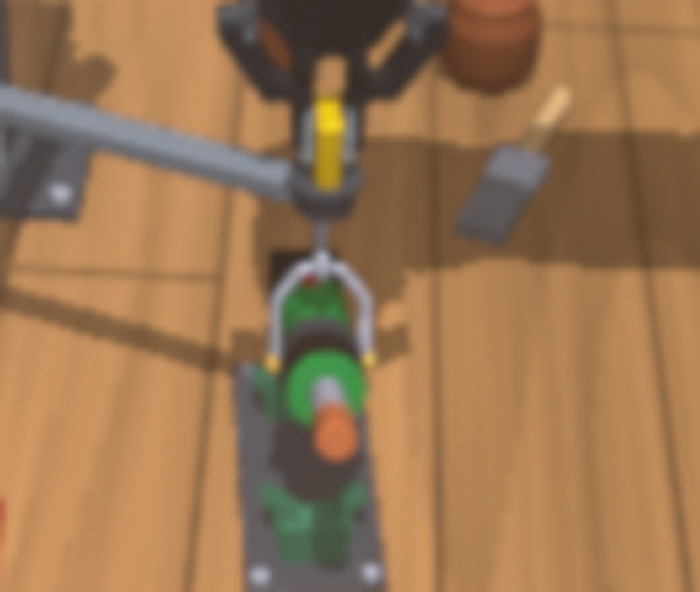

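The grinder hangs from the hook at about (330,218) and the hook is at the stop. Now I'll release gently.

servo_tool([
  [0, 0.0005, 0],
  [0, 0, 0],
  [0, 0, 0],
  [0, 0, 0],
  [0, 0, 0],
  [0, 0, 0],
  [0, 0, 0],
], twist=[0, 0, 0, 0, 0, 0, 0], grip=[0, 0, 24, 32, 42, 55, 60], force=40)

```text
clock: 25.02
ee_pos: [0.503, 0.0743, 0.4642]
eef_rot: [-90.0, 0.0, -83.9]
wrist_force: [0.0, 1.1, -0.4]
finger_gap: 0.603
```

```bash
python3 look.py l10
```

```text
{'ee_pos': array([0.503 , 0.0743, 0.4642]), 'eef_rot': array([-8.99998e+01,  5.00000e-04, -8.38712e+01]), 'wrist_force': array([ 0.019 ,  1.1063, -0.398 ])} 0.6031403187993275
```

View pics/l10s.png

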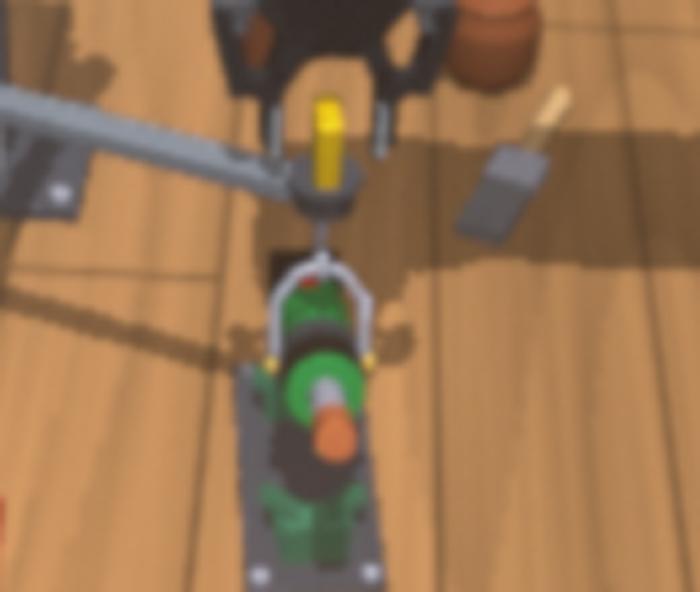

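The grip is free and nothing moved. I'll retreat straight up, wait, and compare.

servo_tool([
  [0, -0.01, 0],
  [0, -0.02, 0],
  [0, -0.025, 0],
  [0, -0.025, 0],
  [0, -0.015, 0],
  [0, 0, 0],
  [0, 0, 0],
  [0, 0, 0],
], twist=[0, 0, 0, 0, 0, 0, 0, 0], grip=[60, 60, 60, 60, 60, 60, 60, 60])

```text
clock: 26.12
ee_pos: [0.5029, 0.0743, 0.5587]
eef_rot: [-90.1, 0.0, -83.9]
wrist_force: [0.9, -0.4, -0.3]
finger_gap: 0.599
```

servo_tool([
  [0, 0, 0],
  [0, 0, 0],
  [0, 0, 0],
  [0, 0, 0],
  [0, 0, 0],
  [0, 0, 0],
  [0, 0, 0],
  [0, 0, 0],
], twist=[0, 0, 0, 0, 0, 0, 0, 0], grip=[60, 60, 60, 60, 60, 60, 60, 60])

```text
clock: 27.12
ee_pos: [0.503, 0.0743, 0.5592]
eef_rot: [-90.0, -0.0, -83.9]
wrist_force: [0.2, 0.7, 0.0]
finger_gap: 0.601
```

```bash
python3 look.py l11;python3 look.py l12
python3 - <<'E'
from h import *
f=[np.load(n+'.npz')['p'].astype(int) for n in('l10','l11','l12')]
for a,b in((0,1),(1,2)): print(np.abs(f[a]-f[b])[205:290,310:345].mean())
s0=np.load('side0.npz')['p'];cv2.imwrite('pics/full.png',np.hstack([s0,f[2].astype('uint8')])[...,::-1][:, :, :].copy()[::1,::1] if 0 else f[2].astype('uint8')[...,::-1])
E
```

```text
{'ee_pos': array([0.503 , 0.0743, 0.5592]), 'eef_rot': array([-8.99975e+01, -7.00000e-04, -8.38708e+01]), 'wrist_force': array([0.233 , 0.6948, 0.0337])} 0.6009719396302812
{'ee_pos': array([0.503 , 0.0743, 0.5592]), 'eef_rot': array([-9.00009e+01,  7.00000e-04, -8.38679e+01]), 'wrist_force': array([ 1.0616, -1.0042, -0.0285])} 0.6031720184934989
3.464873949579832
0.3785994397759104
```

View pics/full.png

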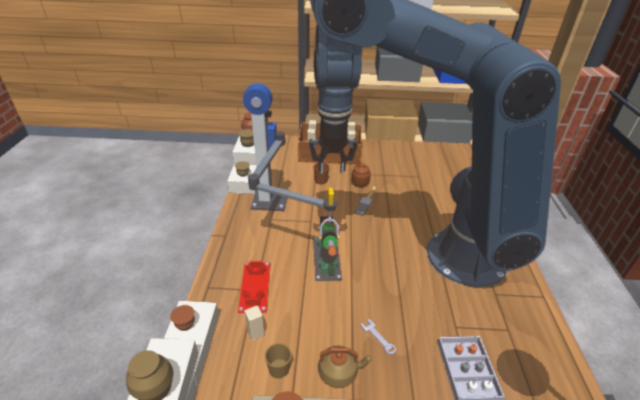

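View pics/l12s.png

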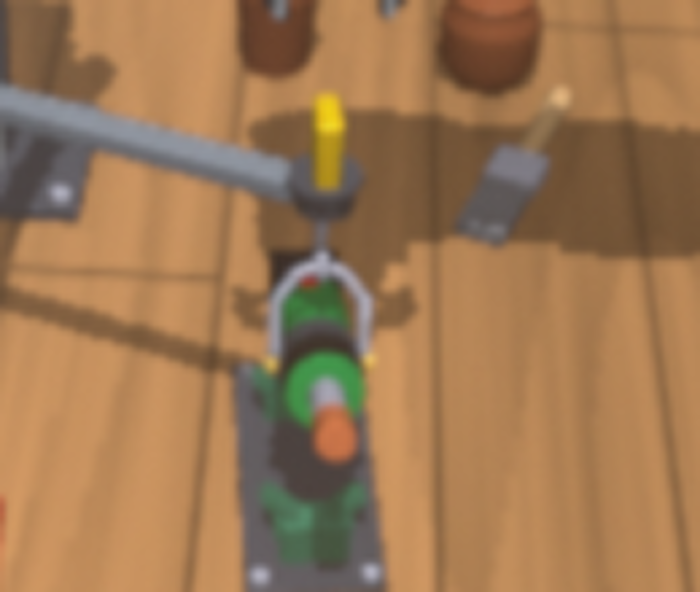

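The hook is still home, and the grinder hangs still at about (330,235) with the gripper well clear. The bystanders look unmoved. I'm handing in.

```bash
python3 -c "
from bench import *
print(finish_job())"
```

```text
the job is handed in; nothing more can be done
None
```

The grinder is hanging still on the balancer hook, with the hook home at the top and the gripper about 95 mm clear above the grip. I handed the job in at about 27 s of the 66 s allowed.

- **Hooking:** I took the yellow grip and pulled the hook down behind the bail. I slid it in until I felt a steady touch of about 3 N on the wire, then backed off 1.5 mm to centre the wire.
- **Lifting:** I eased it up, and the wrist force fell from about 11 N to 6.5 N as the weight came on. I kept hold until the force dropped and reversed at the upper stop, at about −4.5 N, then opened the fingers slowly.
- **Last checks:** the final pictures, taken over 2 s, show the hook and grinder unmoved after release. By eye, the pots and other bench things are where they started. Wrist force was near zero.
- **Disagreements:** the two cameras differed by up to 9 mm on where the bail was, and feeling for the wire settled it. The bail sits about 27 mm ahead of the middle, so the grinder hangs nose up, as expected.

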